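Slide a painted door mirror home in its corner jig

ROBOT

A 6-joint arm with a two-finger parallel gripper is mounted at the origin on the work surface. World frame = base frame: x ahead of the robot, y to its left, z up, the work surface at z = 0. Lengths are in m, angles in rad, forces in N, time in s.
With the tool pointing down it reaches from about 0.375 to 0.975 m from the base axis. Payload 3.8 kg.
Tool frame: the origin (TCP) lies at the very end of the fingers, on their centre line; the grasp point (between the pads) lies 19 mm behind it; z points along the fingers, y is the line along which they close (so a half turn about z gives the same grasp; the last joint's range is limited). The gripper opens to 88 mm and grips with 3 to 60 N. Pads are 18 mm wide; open, the fingers measure 123 mm over their backs; the gripper's body (75 mm by 187 mm) begins 45 mm behind the grasp point.
Start: joints at [-1.364, 0.264, 1.604, -0, 1.274, -0.037], TCP at [0.163, -0.655, 0.239] pointing down, gripper open.
Joint ranges: [-2.63, 2.63], [-0.94, 2.18], [0.31, 2.57], [-1.31, 4.45], [0, 2.66], [-2.55, 2.55]. Speed limits (rad/s): [2.57, 2.57, 3.14, 3.14, 3.14, 3.14].

INTERFACE

Orientations are given as a unit quaternion [w, x, y, z].
In Python, from workcell import arm, eyes gives the robot as it stands.
- The arm moves only by the tool step_arm, never from a script. Its argument "targets" is a list of rows, each a list of 6 numbers: the shift along the tool's x, y, z normalised to -1 to 1, where 1 is 60 cm, then the turn, a rotation vector about the tool's x, y, z normalised to -1 to 1, where 1 is 120 degrees. A call has exactly 5 rows; each row is the pose to reach, as a shift and turn from the pose commanded when the call began, along the tool's axes at that moment; what a row does not reach only later rows make up. A row lasts 1/12 s, in which the tool goes at most 41.7 mm and 7.16 degrees, less where a joint would pass 70% of its speed; a pose out of reach is approached as far as the arm can. A call with a number of a shift or a turn outside -1 to 1 is refused whole. A call with a gripper value outside its range is refused whole. "fingers" is the opening, from -1 (shut) to 1 (fully open), set as the call begins (left out, the last holds). The fingers move at their own pace and stop on an object; "squeeze" is the grip in N (left out, the last holds). Time passes only in rows, so rows that repeat a pose let the fingers close, or fill a call up. It gives the time, the measured TCP pose, the force, the opening and the grip force at its end, in the units of the state.
- arm.sense(): the state, without advancing time (a new reading comes with each control period).
- eyes.read_camera(name): name is "scene" or "top"; returns a dict with "frame" (384x512x3 uint8, red, green, blue), "camera_matrix" (3x3 intrinsics, pixels), "xyz" and "orientation" of the camera in the world. Camera axes: x right, y down, z forward; pixel columns grow to the right and rows downward; lengths in m; the calibration is good to about 2 mm. A picture is of the moment at which its call begins. There is no depth.
- arm.hand_in(): hands the job in; it is judged then, once.
Trained networks look in the newest picture that a camera, given by its name, has taken for a name from the list of things; names that differ only in an ending like _2 or _b are one class to them, and where a whole thing is asked for, a point or a joint stands for the part that bears it (a point fixed in the world has none). Each returns a list of dicts, best first, with "conf" (0 to 1); they miss things now and then, are a little off and sometimes report something else, mostly with a low value. They report only what shows in the picture. A call takes as long as a camera call. They do not tell look-alikes from the thing itself.
- eyes.spot_in(camera, target): "rect" ([left, top, right, bottom] as shares, 0 to 1, of the picture: columns of its width, rows of its height, round what is visible of it).
- eyes.outline_of(camera, target): "mask" (384x512 bool, what is visible of it) and "rect" ([left, top, right, bottom] as shares, 0 to 1, of the picture: columns of its width, rows of its height, round what is visible of it).
- eyes.tip_of(camera, target): "point" ([column, row] as shares, 0 to 1, of the picture: columns of its width, rows of its height: a listed point, or the origin of a listed thing).
The state is a dict: "clock": time; "joint_positions": joint angles; "joint_vel": joint speeds; "joint_efforts": joint torques, N m; "tcp_pos": TCP position; "eef_rot": TCP orientation; "contact_force": force on the tool from outside, world axes, zero at the start; "ft_torque": the same for the moment, N m; "opening": opening from 0.0 (shut) to 1.0 (fully open); "grasp_force": force on a finger pad.
Only numpy, scipy, OpenCV 4.12 (cv2) and the standard library are available. Lean on these libraries where they do the work, as an engineer would, in place of code of your own. Each camera call takes 0.05 s, during which the arm holds its last target. There are 200 camera calls.

TASK

The red door mirror lying glass-up on the bench has to sit in the aluminium corner jig for drilling: slowly push it across the bench with the fingertips until its long side is flush against the long rail and its arm end is flush against the short end stop, with the arm reaching over the stop, then move clear. The paint is fresh: do not lift or tip it and do not touch its arm. Leave the polish bottle, red bracket, tin and screwdriver where they are.

Things in the scene. Friction and masses are not known exactly. Their poses are not given: they have to be found in the camera images.
- mirror: Loose red mirror lying flat, dark green glass up: 90 x 130 mm (x by y), 50 mm high, sides upright up to 36 mm; 0.3 to 0.6 kg, slides on the bench; too wide to grip. Origin: centre of its underside. +y points to the end with the arm. It starts within 0.3 rad of parallel to the jig, clear of both rails, nearer the robot than the long rail.
- mirror_arm: Stubby arm fixed to the mirror's +y end, red with a black foot, must not be touched: 34 mm wide (foot 44 mm), sticks out 45 mm beyond that end, 29 to 47 mm above the bench, so it passes over the end stop. Origin: at its root, 62 mm from the mirror's origin along its y, 38 mm up. Axes as the mirror's.
- jig: Fixed L of aluminium bars 24 mm wide, 18 mm high (screw heads 3 mm more). Origin: inside corner, bench level. Long rail: inner face x = 0, fills x 0 to 24, y -360 to 24 mm. End stop: inner face y = 0, fills y 0 to 24, x -115 to 0 mm. Mirror fully home: its origin at x -45, y -65 mm, axes parallel to the jig's. Jig x points away from the robot within 0.3 rad.
- polish: Black polish bottle with paper label and green cap, 62 mm diameter, 170 mm high, standing loose. Origin: centre of its underside. To be left alone.
- bracket: Small loose red U-shaped bracket, 50 x 30 x 33 mm. Origin: centre of its underside. To be left alone.
- tin: Round open steel tin of fasteners, 68 mm diameter, 28 mm high, loose. Origin: centre of its underside. To be left alone.
- driver: Loose screwdriver with orange handle, 200 mm long, lying along its x axis, handle to -x, 30 mm thick at most. Origin: under its middle. To be left alone.
Things that resemble listed ones, but are neither listed nor needed, are in the scene too. Leave any turquoise look-alike of the mirror alone.

How it is judged:
At the end, for the whole second after the job is handed in: The mirror lies flat and at rest in the jig, within 3.5 mm of both the long rail and the end stop and within 0.045 rad of parallel to them, its arm over the stop; the four other things are within 15 mm of where they were (x of mirror in the frame of jig between -0.0485 and -0.042 m and y of mirror in the frame of jig between -0.0685 and -0.062 m and angle between the y axis of mirror and the y axis of jig, either way round below 0.045 rad and y of mirror_arm in the frame of jig above -0.02 m and height (world z) of mirror below 0.004 m and angle between mirror's own z axis and vertical below 0.04 rad and linear speed of mirror below 0.01 m/s and not (distance of any of polish, bracket, tin, driver from where it was at the start of the episode above 0.015 m)); the robot touches nothing.
It fails at once if the mirror is lifted more than 8 mm or tipped by more than 0.15 rad (height (world z) of mirror above 0.008 m or angle between mirror's own z axis and vertical above 0.15 rad).
It fails at once if the robot touches the mirror's arm (more than 1 N) (contact force between any of the arm, the fingers and mirror_arm above 1 N).
It fails at once if the mirror is shoved fast, over 0.4 m/s (linear speed of mirror above 0.4 m/s).
It fails at once if the bottle, bracket, tin or screwdriver is moved more than 15 mm (distance of any of polish, bracket, tin, driver from where it was at the start of the episode above 0.015 m).
It also fails if it takes over 56 s, if anything falls off the work surface, if the arm or the gripper's body presses on something with over 40 N, if the wrist force passes 120 N, or if a joint passes its speed limit or range.

## Working session

There is one attempt and no reset: what is moved stays moved. The work goes in short steps, Python scripts to look and compute and a tool call to move; the robot and the scene stay as the last step left them, time stands still between calls to the robot, and variables do not carry over. Pictures are saved under pics/ and viewed, at most 10 in all, crops included, and the job is handed in when it is done.

Besides the shell and the picture viewer there is one more tool, called in YAML: its name, and indented under it one key for each argument. step_arm: Moves the arm, as the interface text tells. Scaled input: -1 to 1 covers 60 cm each way for a shift and 120 degrees each way for a turn. Its arguments: {"type":"object","properties":{"targets":{"type":"array"},"fingers":{"type":"number"},"squeeze":{"type":"number"}},"required":["targets"]}

```bash
mkdir -p pics; cat > h.py <<'E'
import numpy as np, cv2
from scipy.spatial.transform import Rotation as R
from workcell import arm, eyes
def q2R(q): return R.from_quat([q[1],q[2],q[3],q[0]]).as_matrix()
def ray(c,u,v):
    d=q2R(c["orientation"])@np.linalg.inv(c["camera_matrix"])@np.array([u,v,1.]); return np.array(c["xyz"]),d
def onz(c,u,v,z):
    o,d=ray(c,u,v); return o+d*(z-o[2])/d[2]
def proj(c,p):
    k=np.array(c["camera_matrix"])@(q2R(c["orientation"]).T@(np.array(p)-np.array(c["xyz"]))); return k[:2]/k[2]
E
python3 - <<'E'
from h import *
for n in ("scene","top"):
    c=eyes.read_camera(n); cv2.imwrite(f"pics/{n}0.png",cv2.resize(c["frame"][:,:,::-1],(800,600),interpolation=cv2.INTER_CUBIC))
    print(n,np.round(c["xyz"],3),np.round(c["orientation"],3),np.round(c["camera_matrix"],1).tolist())
    for t in ("mirror","mirror_arm","jig","polish","bracket","tin","driver"):
        print(t,[(round(d["conf"],2),np.round(np.array(d["point"])*[512,384],0).tolist()) for d in eyes.tip_of(n,t)][:4])
s=arm.sense();print(s["tcp_pos"],s["eef_rot"],s["clock"],s["contact_force"],s["opening"])
E
```

```text
scene [ 1.33  -0.228  1.01 ] [-0.277  0.742  0.573 -0.212] [[463.9, 0.0, 258.1], [0.0, 463.9, 194.9], [0.0, 0.0, 1.0]]
mirror [(0.91, [364.0, 248.0]), (0.81, [227.0, 228.0]), (0.5, [135.0, 219.0])]
mirror_arm [(0.66, [251.0, 215.0]), (0.63, [385.0, 261.0])]
jig [(0.57, [304.0, 233.0])]
polish []
bracket [(0.74, [133.0, 218.0])]
tin [(0.81, [379.0, 165.0])]
driver [(0.56, [385.0, 196.0])]
top [0.434 0.005 1.467] [-0.02   0.712 -0.701  0.025] [[472.6, 0.0, 254.5], [0.0, 472.6, 192.3], [0.0, 0.0, 1.0]]
mirror [(0.63, [184.0, 124.0])]
mirror_arm [(0.57, [268.0, 169.0])]
jig [(0.87, [229.0, 150.0])]
polish [(0.6, [156.0, 245.0])]
bracket [(0.75, [369.0, 207.0])]
tin [(0.58, [130.0, 210.0])]
driver [(0.53, [141.0, 169.0])]
[ 0.16292666 -0.65503931  0.23875129] [2.63065795e-05 9.92581925e-01 1.21577633e-01 1.34420428e-05] 0.8 [-0.93120696 -0.37427378  0.170605  ] 1.0058269239618527
```

View pics/top0.png

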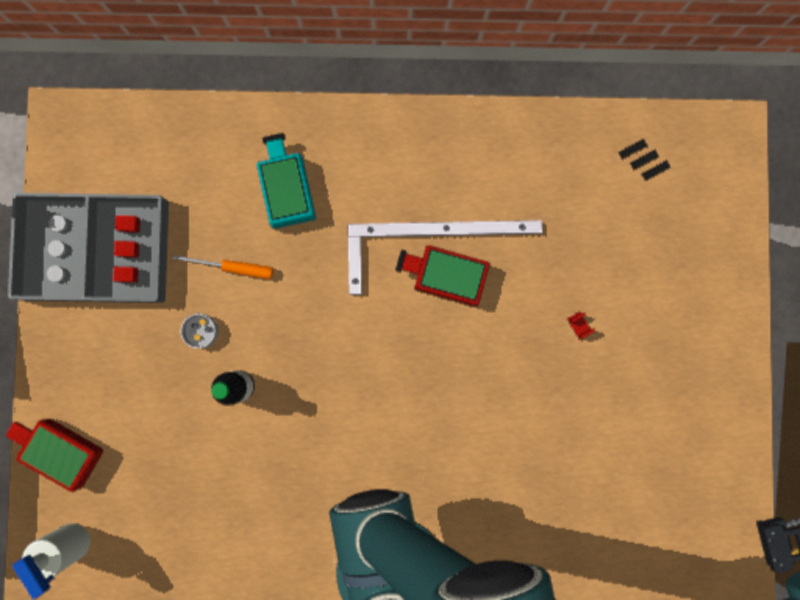

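View pics/scene0.png

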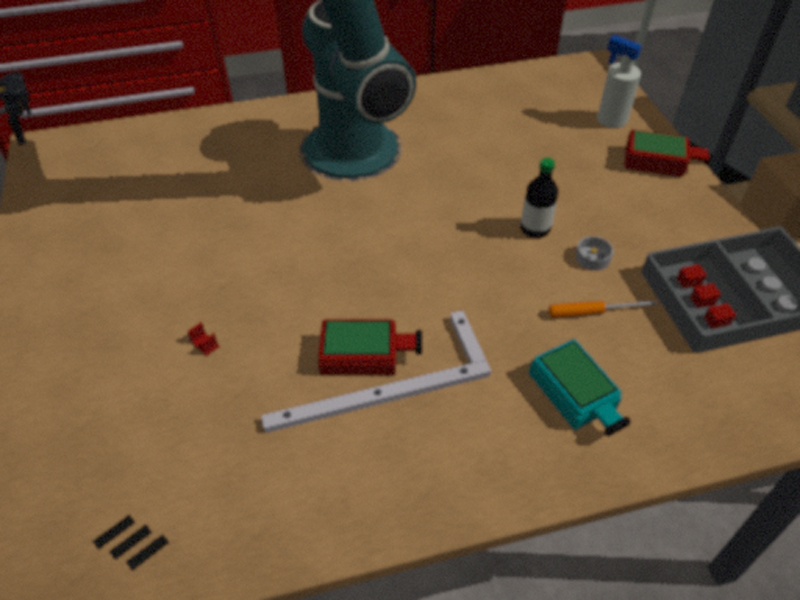

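The mirror candidates, in 800x600 top-view pixels, are:
- Red at (452,275), with a black foot, beside the jig.
- Red at (58,455), at the left edge with no black foot and far from the jig.
- Turquoise at (287,187).

The one at (452,275) fits: it is red with a black foot, lies within the L, is nearly parallel to the jig and is on the robot side of the long rail. In the scene view it is at (358,345). I'll confirm with a crop and fit the poses from both views.

```bash
cat >> h.py <<'E'
from scipy.optimize import minimize
def hull(c,P):
    m=np.zeros((384*4,512*4),np.uint8); q=np.array([proj(c,p) for p in P])
    cv2.fillConvexPoly(m,cv2.convexHull(((q+.5)*4).astype(np.float32)).astype(np.int32),1); return m
def box(x0,x1,y0,y1,z0,z1): return np.array([[x,y,z] for x in(x0,x1) for y in(y0,y1) for z in(z0,z1)])
def place(P,s):
    P=P.copy(); a=s[2]; P[:,:2]=P[:,:2]@np.array([[np.cos(a),np.sin(a)],[-np.sin(a),np.cos(a)]])+s[:2]; return P
MIR=[[np.vstack([box(-.045,.045,-.065,.065,0,.036),box(-.037,.037,-.057,.057,.036,.05)])],[]]
JIG=[[box(0,.024,-.36,.024,0,.018)],[box(-.115,.024,0,.024,0,.018)]]
def render(c,parts,s):
    m=np.zeros((384*4,512*4),np.uint8)
    for g in parts:
        for P in g: m|=hull(c,place(P,s))
    return cv2.resize(m.astype(np.float32),(512,384),interpolation=cv2.INTER_AREA)
def fit(cs,ms,parts,s0):
    def cost(d):
        s=np.array(s0)+d*np.array([.01,.01,.1]); return sum(np.abs(render(c,parts,s)-m).sum() for c,m in zip(cs,ms))
    r=minimize(cost,np.zeros(3),method="Nelder-Mead",options=dict(initial_simplex=np.array([[0,0,0],[1,0,0],[0,1,0],[0,0,1.]])-.25,xatol=1e-3,fatol=.1,maxiter=300))
    return np.array(s0)+r.x*np.array([.01,.01,.1]), r.fun, sum(m.sum() for m in ms)
def hsv(c): return cv2.cvtColor(c["frame"],cv2.COLOR_RGB2HSV)
def near(m,c,P,r):
    u=proj(c,P); g=np.zeros_like(m,np.uint8); cv2.circle(g,(int(u[0]),int(u[1])),r,1,-1); return ((m>0)&(g>0)).astype(np.float32)
def relin(m,j):
    d=m[:2]-j[:2]; a=j[2]; return np.array([d[0]*np.cos(a)+d[1]*np.sin(a),-d[0]*np.sin(a)+d[1]*np.cos(a),m[2]-j[2]])
def mirmask(c,P):
    h=hsv(c); H,S,V=h[...,0],h[...,1],h[...,2]
    m=(((H<6)|(H>172))&(S>150)&(V>50))|((H>40)&(H<85)&(S>60)&(V>30)); return near(m,c,P,70)
def jigmask(c,P):
    h=hsv(c); m=((h[...,1]<60)&(h[...,2]>120)).astype(np.uint8); m=cv2.morphologyEx(m,cv2.MORPH_CLOSE,np.ones((5,5),np.uint8)); return near(m,c,P,110)
E
python3 - <<'E'
from h import *
cs=[eyes.read_camera(n) for n in ("scene","top")]
t=cs[1]
m0=onz(t,452*.64,275*.64,.04); j0=onz(t,361*.64,236*.64,.018)
print(m0,j0)
f=[]
jm=[jigmask(c,j0-[0,.17,0]) for c in cs]; mm=[mirmask(c,m0) for c in cs]
print([m.sum() for m in jm+mm])
for use in ([0,1],[1],[0]):
    J=fit([cs[i] for i in use],[jm[i] for i in use],JIG,[j0[0],j0[1],0.0]); 
    M=fit([cs[i] for i in use],[mm[i] for i in use],MIR,[m0[0],m0[1],-.15]); print(use,J,M,relin(M[0],J[0]))
    if len(use)==2: J2,M2=J[0],M[0]
out=[]
for c,u in((cs[0],(240,225)),(cs[1],(285,165))):
    im=c["frame"][:,:,::-1].copy()
    for parts,s,col in((JIG,J2,(255,0,0)),(MIR,M2,(255,0,255))):
        r=(render(c,parts,s)>.5).astype(np.uint8); k=cv2.resize(r,None,fx=4,fy=4,interpolation=cv2.INTER_NEAREST)
        if col[2]: M_=k
        else: J_=k
    im=cv2.resize(im,None,fx=4,fy=4,interpolation=cv2.INTER_CUBIC)
    for k,col in((J_,(255,0,0)),(M_,(255,0,255))): cv2.drawContours(im,cv2.findContours(k,0,2)[0],-1,col,1)
    x,y=u[0]*4,u[1]*4; out.append(im[y-300:y+300,x-400:x+400][::1])
cv2.imwrite("pics/fit0.png",cv2.resize(np.vstack(out),None,fx=.5,fy=.5))
E
```

```text
[ 0.57578513 -0.11011908  0.04      ] [0.65247332 0.06882615 0.018     ]
[np.float32(1579.0), np.float32(1303.0), np.float32(1612.0), np.float32(1269.0)]
[0, 1] (array([0.65386271, 0.0720514 , 0.03664216]), np.float64(755.0625), np.float32(2882.0)) (array([ 0.57679787, -0.10793828, -0.26164179]), np.float64(686.5), np.float32(2881.0)) [-0.08360684 -0.17704568 -0.29828394]
[1] (array([0.65350674, 0.07215633, 0.04018205]), np.float64(138.5), np.float32(1303.0)) (array([ 0.57805117, -0.10812456, -0.26979471]), np.float64(269.625), np.float32(1269.0)) [-0.08263677 -0.17710422 -0.30997676]
[0] (array([0.65219474, 0.07432409, 0.02100518]), np.float64(562.75), np.float32(1579.0)) (array([ 0.57468852, -0.10652466, -0.26866927]), np.float64(408.1875), np.float32(1612.0)) [-0.08128761 -0.17918094 -0.28967445]
```

View pics/fit0.png

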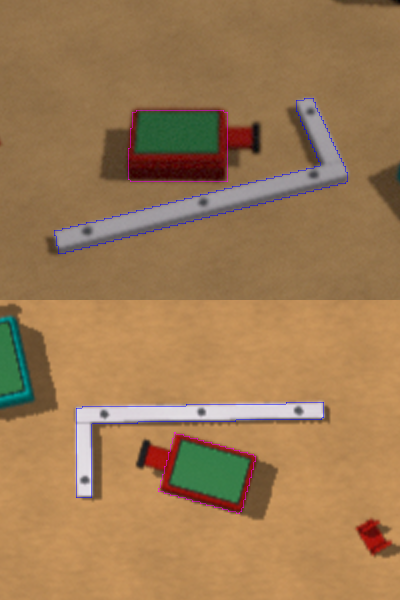

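The crop confirms it: red body, black foot, inside the L. The fitted outlines also match in both views. Relative to the jig, the mirror is at (-83,-177) mm and -0.30 rad. 

I'll open the fingers along the rail and push it flush in +x, then push it along the rail in +y. First I move above the start point of the push.

step_arm:
  targets:
    - [0.0475,-0.047,0,0,0,0]
    - [0.095,-0.094,0,0,0,0]
    - [0.1425,-0.141,0,0,0,0]
    - [0.19,-0.188,0,0,0,0]
    - [0.2375,-0.235,0,0,0,0]
  fingers: 1

```text
clock: 1.32
tcp_pos: [0.2677, -0.4823, 0.2387]
eef_rot: [0.0, 0.993, 0.121, 0.0]
contact_force: [0.6, -0.0, 0.2]
opening: 1.004
grasp_force: 0.0
```

step_arm:
  targets:
    - [0.0475,-0.047,0,0,0,0]
    - [0.095,-0.094,0,0,0,0]
    - [0.1425,-0.141,0,0,0,0]
    - [0.19,-0.188,0,0,0,0]
    - [0.2375,-0.235,0,0,0,0]

```text
clock: 1.73
tcp_pos: [0.3721, -0.3109, 0.2391]
eef_rot: [0.0, 0.993, 0.121, 0.0]
contact_force: [0.4, 0.1, 0.1]
opening: 0.997
grasp_force: 0.0
```

step_arm:
  targets:
    - [0.0475,-0.047,0,0,0,0.02]
    - [0.095,-0.094,0,0,0,0.04]
    - [0.1425,-0.141,0,0,0,0.06]
    - [0.19,-0.188,0,0,0,0.08]
    - [0.2375,-0.235,0,0,0,0.098]

```text
clock: 2.15
tcp_pos: [0.4764, -0.1395, 0.2392]
eef_rot: [0.0, 1.0, 0.018, 0.001]
contact_force: [0.6, -0.2, -0.4]
opening: 1.004
grasp_force: 0.0
```

```bash
cat >> h.py <<'E'
J=np.array([.6537,.0721,.038])
def go(x,y,z,yaw):
    "jig-frame TCP target -> normalised shift/turn in tool axes; yaw = tool x angle in jig"
    s=arm.sense(); T=q2R(s["eef_rot"]); p=place(np.array([[x,y,z]]),J)[0]
    d=T.T@(p-s["tcp_pos"]); a=np.arctan2(T[1,0],T[0,0])-J[2]; dz=(yaw-a+np.pi)%(2*np.pi)-np.pi
    print("t",round(s["clock"],2),"jig tcp",np.round(relin(np.append(s["tcp_pos"][:2],a+J[2]),J),4),"z",round(s["tcp_pos"][2],4),"F",np.round(s["contact_force"],1),"shift",np.round(d/.6,4),"turn",round(-dz/np.radians(120),4),"tilt",round(float(np.arccos(-T[2,2])),4))
E
python3 -c "
from h import *
go(-.175,-.177,.012,0)"
```

```text
t 2.15 jig tcp [-0.1852 -0.2047 -0.0015] z 0.2392 F [ 0.6 -0.2 -0.4] shift [ 0.0166 -0.0464  0.3786] turn -0.0007 tilt 0.0011
```

step_arm:
  targets:
    - [0.006,-0.015,0.05,0,0,0]
    - [0.012,-0.03,0.1,0,0,0]
    - [0.0166,-0.0464,0.15,0,0,0]
    - [0.0166,-0.0464,0.2,0,0,0]
    - [0.0166,-0.0464,0.25,0,0,0]

```text
clock: 2.57
tcp_pos: [0.485, -0.1124, 0.0878]
eef_rot: [0.0, 1.0, 0.02, 0.001]
contact_force: [-0.4, 0.2, -0.0]
opening: 0.997
grasp_force: 0.0
```

step_arm:
  targets:
    - [0,0,0.045,0,0,0]
    - [0,0,0.085,0,0,0]
    - [0,0,0.11,0,0,0]
    - [0,0,0.128,0,0,0]
    - [0,0,0.128,0,0,0]

```text
clock: 2.98
tcp_pos: [0.4827, -0.1126, 0.0097]
eef_rot: [-0.001, 1.0, 0.019, -0.002]
contact_force: [-1.1, 0.3, -0.1]
opening: 1.0
grasp_force: 0.0
```

```bash
python3 -c "
from h import *
go(-.099,-.177,.012,0)"
```

```text
t 2.98 jig tcp [-0.1779 -0.1781  0.0005] z 0.0097 F [-1.1  0.3 -0.1] shift [ 0.1315 -0.0017 -0.0043] turn 0.0002 tilt 0.0044
```

step_arm:
  targets:
    - [0.01,0,-0.003,0,0,0]
    - [0.02,0,-0.003,0,0,0]
    - [0.03,0,-0.003,0,0,0]
    - [0.04,0,-0.003,0,0,0]
    - [0.05,0,-0.003,0,0,0]

```text
clock: 3.4
tcp_pos: [0.5155, -0.1124, 0.0147]
eef_rot: [0.0, 1.0, 0.019, 0.0]
contact_force: [-2.3, -1.5, 0.6]
opening: 1.002
grasp_force: 1.4
```

step_arm:
  targets:
    - [0.009,0,0,0,0,0]
    - [0.018,0,0,0,0,0]
    - [0.027,0,0,0,0,0]
    - [0.036,0,0,0,0,0]
    - [0.045,0,0,0,0,0]

```text
clock: 3.82
tcp_pos: [0.542, -0.1109, 0.0136]
eef_rot: [-0.0, 1.0, 0.019, -0.0]
contact_force: [-2.6, -1.6, 1.5]
opening: 0.997
grasp_force: 1.1
```

```bash
cat >> h.py <<'E'
def look(m0,name=None,use=(0,1)):
    cs=[eyes.read_camera(n) for n in ("scene","top")]; P=np.append(place(np.array([[m0[0],m0[1],.04]]),J)[0][:2],.04)
    mm=[mirmask(c,P) for c in cs]; s0=[P[0],P[1],m0[2]+J[2]]
    for use in ((0,1),(1,)):
        M=fit([cs[i] for i in use],[mm[i] for i in use],MIR,s0); print(use,"mirror in jig",np.round(relin(M[0],J),4),round(float(M[1]/M[2]),2))
    if name:
        o=[]
        for c in cs:
            u,v=proj(c,P).astype(int); u=np.clip(u,100,411); v=np.clip(v,75,308); o.append(cv2.resize(c["frame"][v-75:v+75,u-100:u+100,::-1],(400,300),interpolation=cv2.INTER_CUBIC))
        cv2.imwrite(name,np.hstack(o))
E
python3 -c "
from h import *
go(-.099,-.177,.012,0)
look([-.055,-.175,-.05],'pics/a1.png')"
```

```text
t 3.82 jig tcp [-0.1186 -0.1787  0.0006] z 0.0136 F [-2.6 -1.6  1.5] shift [ 0.0327 -0.0027  0.0026] turn 0.0003 tilt 0.0002
(0, 1) mirror in jig [-0.061  -0.1652 -0.0454] 0.69
(1,) mirror in jig [-0.0405 -0.141  -0.2871] 2.13
```

View pics/a1.png

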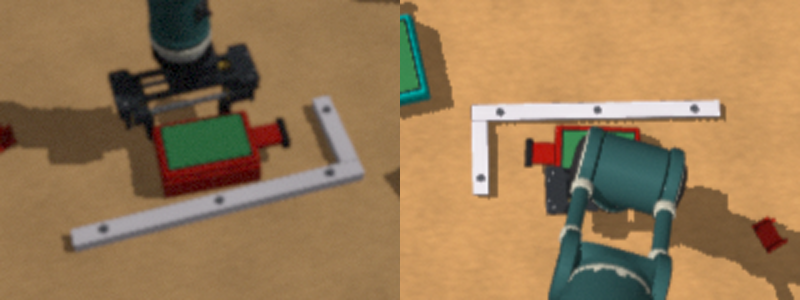

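The mirror has turned nearly parallel: it is at (205,155) in the left (scene) half, with the rail clear in front, and the fingers are behind it. I'll push the remaining ~20 mm.

step_arm:
  targets:
    - [0.006,0,0,0,0,0]
    - [0.012,0,0,0,0,0]
    - [0.018,0,0,0,0,0]
    - [0.023,0,0,0,0,0]
    - [0.027,0,0,0,0,0]

```text
clock: 4.33
tcp_pos: [0.5576, -0.1101, 0.0135]
eef_rot: [-0.0, 1.0, 0.019, -0.0]
contact_force: [-3.9, -0.3, 0.7]
opening: 1.002
grasp_force: 1.6
```

step_arm:
  targets:
    - [0.001,0,0,0,0,0]
    - [0.002,0,0,0,0,0]
    - [0.004,0,0,0,0,0]
    - [0.006,0,0,0,0,0]
    - [0.006,0,0,0,0,0]

```text
clock: 4.75
tcp_pos: [0.5609, -0.1101, 0.0135]
eef_rot: [-0.0, 1.0, 0.019, -0.0]
contact_force: [-4.4, -0.1, 1.3]
opening: 1.001
grasp_force: 2.0
```

```bash
python3 -c "
from h import *
go(-.099,-.177,.012,0)"
```

```text
t 4.75 jig tcp [-0.0996 -0.1786  0.001 ] z 0.0135 F [-4.4 -0.1  1.3] shift [ 0.001  -0.0026  0.0025] turn 0.0005 tilt 0.001
```

step_arm:
  targets:
    - [0.001,0,0,0,0,0]
    - [0.002,0,0,0,0,0]
    - [0.003,0,0,0,0,0]
    - [0.004,0,0,0,0,0]
    - [0.005,0,0,0,0,0]

```text
clock: 5.17
tcp_pos: [0.561, -0.1101, 0.0135]
eef_rot: [-0.0, 1.0, 0.02, -0.004]
contact_force: [-14.8, -2.7, 11.4]
opening: 1.001
grasp_force: 7.2
```

```bash
python3 -c "
from h import *
go(-.099,-.177,.012,0)"
```

```text
t 5.17 jig tcp [-0.0996 -0.1786  0.0014] z 0.0135 F [-14.8  -2.7  11.4] shift [ 0.001  -0.0026  0.0026] turn 0.0007 tilt 0.0071
```

step_arm:
  targets:
    - [-0.012,0,0,0,0,0]
    - [-0.04,0,-0.01,0,0,0]
    - [-0.08,0,-0.05,0,0,0]
    - [-0.09,0,-0.11,0,0,0]
    - [-0.09,0,-0.17,0,0,0]

```text
clock: 5.58
tcp_pos: [0.508, -0.1117, 0.1153]
eef_rot: [-0.001, 1.0, 0.019, -0.001]
contact_force: [0.6, -0.0, -0.7]
opening: 0.997
grasp_force: 0.0
```

```bash
python3 -c "
from h import *
print(np.round(arm.sense()['joint_positions'],2))
go(-.05,-.29,.11,np.pi/2)"
```

```text
[-0.26  0.09  2.05  0.    1.    1.27]
t 5.58 jig tcp [-0.1526 -0.1781 -0.0003] z 0.1153 F [ 0.6 -0.  -0.7] shift [0.171  0.1864 0.0083] turn -0.7501 tilt 0.0024
```

step_arm:
  targets:
    - [0.034,0.037,0,0,0,-0.055]
    - [0.068,0.074,0,0,0,-0.11]
    - [0.102,0.111,0,0,0,-0.165]
    - [0.137,0.149,0,0,0,-0.22]
    - [0.171,0.186,0,0,0,-0.275]
  fingers: -0.1

```text
clock: 6.0
tcp_pos: [0.6198, -0.2212, 0.1169]
eef_rot: [0.001, 0.952, 0.305, 0.002]
contact_force: [-0.4, 0.6, 0.1]
opening: 0.646
grasp_force: 0.0
```

step_arm:
  targets:
    - [0,0,0,0,0,-0.055]
    - [0,0,0,0,0,-0.11]
    - [0,0,0,0,0,-0.165]
    - [0,0,0,0,0,-0.22]
    - [0,0,0,0,0,-0.275]

```text
clock: 6.42
tcp_pos: [0.6187, -0.2202, 0.1163]
eef_rot: [0.001, 0.827, 0.563, 0.001]
contact_force: [0.1, 0.3, -0.1]
opening: 0.447
grasp_force: 0.0
```

step_arm:
  targets:
    - [0,0,0,0,0,-0.055]
    - [0,0,0,0,0,-0.11]
    - [0,0,0,0,0,-0.165]
    - [0,0,0,0,0,-0.2]
    - [0,0,0,0,0,-0.2]

```text
clock: 6.83
tcp_pos: [0.6185, -0.22, 0.1163]
eef_rot: [0.001, 0.693, 0.721, 0.001]
contact_force: [-0.5, -0.3, 0.1]
opening: 0.449
grasp_force: 0.0
```

```bash
python3 -c "
from h import *
print(arm.sense()['opening'])
go(-.05,-.29,.012,np.pi/2)
look([-.045,-.165,0],'pics/a2.png')"
```

```text
0.44934929332804185
t 6.83 jig tcp [-0.0463 -0.2906  1.5728] z 0.1163 F [-0.5 -0.3  0.1] shift [ 0.0011 -0.0068  0.1739] turn 0.001 tilt 0.0034
(0, 1) mirror in jig [-0.0471 -0.1638  0.0007] 0.29
(1,) mirror in jig [-0.0459 -0.1655 -0.0136] 0.23
```

View pics/a2.png

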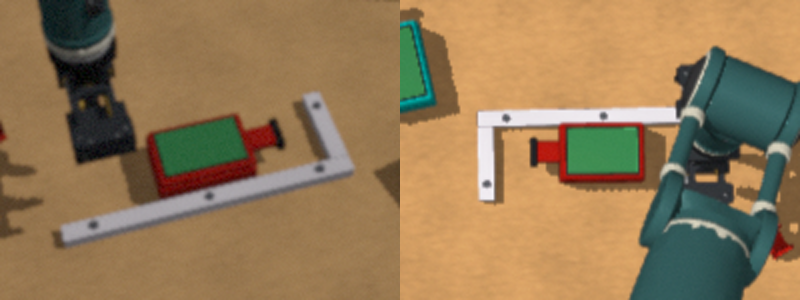

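The mirror lies flush on the long rail: in the right (top) half its top edge at row ~123 meets the rail. Its -y end is at about jig y -230 mm. I'll descend behind that end and push +y.

step_arm:
  targets:
    - [0,-0.004,0.04,0,0,0]
    - [0,-0.0068,0.08,0,0,0]
    - [0,-0.0068,0.12,0,0,0]
    - [0,-0.0068,0.155,0,0,0]
    - [0,-0.0068,0.172,0,0,0]

```text
clock: 7.35
tcp_pos: [0.6115, -0.2192, 0.0095]
eef_rot: [-0.002, 0.694, 0.72, -0.001]
contact_force: [-1.1, 0.6, -1.2]
opening: 0.45
grasp_force: 0.0
```

step_arm:
  targets:
    - [0.01,0,0,0,0,0]
    - [0.02,0,0,0,0,0]
    - [0.03,0,0,0,0,0]
    - [0.04,0,0,0,0,0]
    - [0.05,0,0,0,0,0]

```text
clock: 7.77
tcp_pos: [0.6132, -0.1894, 0.0143]
eef_rot: [0.001, 0.693, 0.721, 0.001]
contact_force: [-0.2, -0.6, 0.2]
opening: 0.451
grasp_force: 0.0
```

step_arm:
  targets:
    - [0.01,0,0,0,0,0]
    - [0.02,0,0,0,0,0]
    - [0.03,0,0,0,0,0]
    - [0.04,0,0,0,0,0]
    - [0.05,0,0,0,0,0]

```text
clock: 8.18
tcp_pos: [0.6113, -0.1601, 0.013]
eef_rot: [0.001, 0.693, 0.721, -0.0]
contact_force: [0.8, -3.8, 1.7]
opening: 0.452
grasp_force: 1.7
```

```bash
python3 -c "
from h import *
go(-.05,-.139,.013,np.pi/2)"
```

```text
t 8.18 jig tcp [-0.0512 -0.2304  1.5716] z 0.013 F [ 0.8 -3.8  1.7] shift [ 0.1524  0.0022 -0.0002] turn 0.0004 tilt 0.0018
```

Contact made; the sliding force is about 4 N. There are about 91 mm left, so I'll push ~78 mm, then creep.

step_arm:
  targets:
    - [0.01,0,0,0,0,0]
    - [0.02,0,0,0,0,0]
    - [0.03,0,0,0,0,0]
    - [0.04,0,0,0,0,0]
    - [0.05,0,0,0,0,0]

```text
clock: 8.6
tcp_pos: [0.61, -0.1297, 0.0129]
eef_rot: [0.0, 0.693, 0.721, 0.0]
contact_force: [0.3, -4.6, 2.9]
opening: 0.449
grasp_force: 2.1
```

step_arm:
  targets:
    - [0.01,0,0,0,0,0]
    - [0.02,0,0,0,0,0]
    - [0.03,0,0,0,0,0]
    - [0.04,0,0,0,0,0]
    - [0.05,0,0,0,0,0]

```text
clock: 9.02
tcp_pos: [0.6084, -0.0993, 0.0125]
eef_rot: [-0.0, 0.693, 0.721, -0.0]
contact_force: [0.1, -3.8, 3.4]
opening: 0.451
grasp_force: 2.1
```

step_arm:
  targets:
    - [0.008,0,0,0,0,0]
    - [0.015,0,0,0,0,0]
    - [0.021,0,0,0,0,0]
    - [0.027,0,0,0,0,0]
    - [0.032,0,0,0,0,0]

```text
clock: 9.43
tcp_pos: [0.6076, -0.0804, 0.0124]
eef_rot: [-0.0, 0.693, 0.721, -0.0]
contact_force: [0.2, -4.0, 3.2]
opening: 0.447
grasp_force: 2.0
```

```bash
python3 -c "
from h import *
go(-.05,-.139,.013,np.pi/2)
look([-.046,-.077,0],'pics/a3.png')"
```

```text
t 9.43 jig tcp [-0.0519 -0.1506  1.5714] z 0.0124 F [ 0.2 -4.   3.2] shift [ 0.0194  0.0032 -0.001 ] turn 0.0003 tilt 0.0003
(0, 1) mirror in jig [-0.049  -0.0398 -0.1491] 0.64
(1,) mirror in jig [-0.0459 -0.0545  0.0193] 0.64
```

View pics/a3.png

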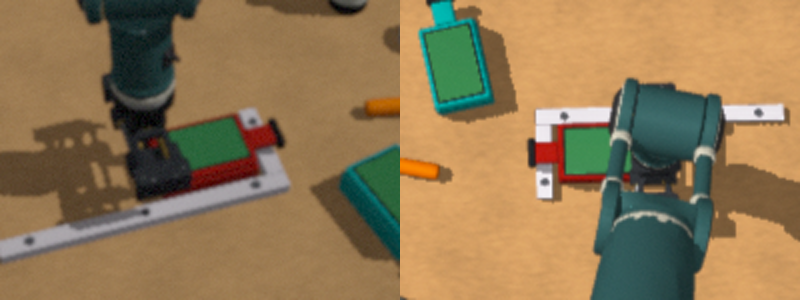

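The fit is occluded, but the picture shows the mirror about 5-10 mm short of the stop with its arm over it (right half, (540,155)), and still along the rail. I'll creep until the force rises.

step_arm:
  targets:
    - [0.003,0,0,0,0,0]
    - [0.006,0,0,0,0,0]
    - [0.009,0,0,0,0,0]
    - [0.012,0,0,0,0,0]
    - [0.014,0,0,0,0,0]

```text
clock: 9.95
tcp_pos: [0.607, -0.0721, 0.0122]
eef_rot: [-0.0, 0.693, 0.721, -0.0]
contact_force: [-0.1, -2.9, -0.9]
opening: 0.453
grasp_force: 1.3
```

step_arm:
  targets:
    - [0.001,0,0,0,0,0]
    - [0.002,0,0,0,0,0]
    - [0.003,0,0,0,0,0]
    - [0.004,0,0,0,0,0]
    - [0.005,0,0,0,0,0]

```text
clock: 10.37
tcp_pos: [0.6069, -0.0701, 0.0122]
eef_rot: [0.0, 0.693, 0.721, -0.001]
contact_force: [-0.5, -7.4, -2.1]
opening: 0.447
grasp_force: 3.8
```

```bash
python3 -c "
from h import *
go(-.05,-.139,.013,np.pi/2)"
```

```text
t 10.37 jig tcp [-0.0522 -0.1403  1.5716] z 0.0122 F [-0.5 -7.4 -2.1] shift [ 0.0022  0.0036 -0.0013] turn 0.0004 tilt 0.0014
```

step_arm:
  targets:
    - [0.001,0,0,0,0,0]
    - [0.002,0,0,0,0,0]
    - [0.003,0,0,0,0,0]
    - [0.004,0,0,0,0,0]
    - [0.004,0,0,0,0,0]

```text
clock: 10.78
tcp_pos: [0.6068, -0.07, 0.0125]
eef_rot: [0.001, 0.693, 0.721, -0.002]
contact_force: [-1.9, -14.2, -0.3]
opening: 0.451
grasp_force: 6.8
```

step_arm:
  targets:
    - [-0.01,0,0,0,0,0]
    - [-0.05,0,0,0,0,0]
    - [-0.1,0,-0.03,0,0,0]
    - [-0.14,0,-0.08,0,0,0]
    - [-0.17,0,-0.14,0,0,0]

```text
clock: 11.2
tcp_pos: [0.6089, -0.1693, 0.0947]
eef_rot: [-0.003, 0.694, 0.72, -0.001]
contact_force: [0.1, 0.1, -0.3]
opening: 0.447
grasp_force: 0.0
```

```bash
python3 -c "
from h import *
go(-.13,-.065,.1,0)
look([-.046,-.066,0],'pics/a4.png')"
```

```text
t 11.2 jig tcp [-0.0539 -0.2395  1.5707] z 0.0947 F [ 0.1  0.1 -0.3] shift [ 0.2908 -0.1268 -0.0074] turn 0.75 tilt 0.006
(0, 1) mirror in jig [-0.0472 -0.0631 -0.0102] 0.3
(1,) mirror in jig [-0.0458 -0.0649 -0.0433] 0.27
```

View pics/a4.png

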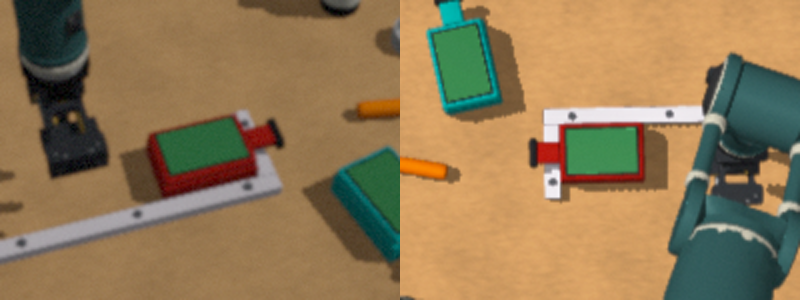

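Visually it is home. To be sure of the rail side, I'll give it one gentle confirming nudge in +x from the robot side.

step_arm:
  targets:
    - [0.02,-0.05,0,0,0,0.055]
    - [0.06,-0.1,0,0,0,0.11]
    - [0.12,-0.145,0,0,0,0.165]
    - [0.18,-0.145,0,0,0,0.22]
    - [0.24,-0.145,0,0,0,0.275]

```text
clock: 11.72
tcp_pos: [0.5159, -0.027, 0.0957]
eef_rot: [-0.001, 0.871, 0.491, -0.001]
contact_force: [0.1, 0.0, 0.6]
opening: 0.453
grasp_force: 0.0
```

step_arm:
  targets:
    - [0,0,0,0,0,0.055]
    - [0,0,0,0,0,0.11]
    - [0,0,0,0,0,0.165]
    - [0,0,0,0,0,0.22]
    - [0,0,0,0,0,0.275]

```text
clock: 12.13
tcp_pos: [0.5182, -0.0275, 0.0961]
eef_rot: [-0.001, 0.974, 0.225, -0.0]
contact_force: [1.0, 0.7, 0.3]
opening: 0.451
grasp_force: 0.0
```

step_arm:
  targets:
    - [0,0,0,0,0,0.055]
    - [0,0,0,0,0,0.11]
    - [0,0,0,0,0,0.165]
    - [0,0,0,0,0,0.2]
    - [0,0,0,0,0,0.2]

```text
clock: 12.55
tcp_pos: [0.5182, -0.0279, 0.0961]
eef_rot: [-0.001, 1.0, 0.019, -0.0]
contact_force: [-0.0, -0.1, 1.1]
opening: 0.448
grasp_force: 0.0
```

```bash
python3 -c "
from h import *
go(-.13,-.075,.013,0)
look([-.046,-.066,0])"
```

```text
t 12.55 jig tcp [-0.1392 -0.0947  0.0003] z 0.0961 F [-0.  -0.1  1.1] shift [ 0.0154 -0.0327  0.1385] turn 0.0001 tilt 0.0013
(0, 1) mirror in jig [-0.0484 -0.0628 -0.039 ] 0.54
(1,) mirror in jig [-0.0453 -0.0629 -0.0516] 0.89
```

step_arm:
  targets:
    - [0,-0.024,0.04,0,0,0]
    - [0,-0.024,0.08,0,0,0]
    - [0,-0.024,0.11,0,0,0]
    - [0,-0.024,0.13,0,0,0]
    - [0,-0.024,0.135,0,0,0]

```text
clock: 13.07
tcp_pos: [0.516, -0.014, 0.0131]
eef_rot: [-0.0, 1.0, 0.021, -0.002]
contact_force: [-0.5, 1.4, -0.7]
opening: 0.447
grasp_force: 0.0
```

step_arm:
  targets:
    - [0.01,0,0,0,0,0]
    - [0.02,0,0,0,0,0]
    - [0.03,0,0,0,0,0]
    - [0.04,0,0,0,0,0]
    - [0.05,0,0,0,0,0]

```text
clock: 13.48
tcp_pos: [0.5501, -0.0133, 0.0167]
eef_rot: [0.0, 1.0, 0.02, 0.001]
contact_force: [0.2, -1.0, -0.1]
opening: 0.449
grasp_force: 0.0
```

step_arm:
  targets:
    - [0.003,0,0,0,0,0]
    - [0.006,0,0,0,0,0]
    - [0.009,0,0,0,0,0]
    - [0.012,0,0,0,0,0]
    - [0.014,0,0,0,0,0]

```text
clock: 13.9
tcp_pos: [0.5554, -0.0129, 0.0153]
eef_rot: [-0.0, 1.0, 0.02, -0.001]
contact_force: [-4.9, -0.5, 2.8]
opening: 0.45
grasp_force: 2.2
```

```bash
python3 -c "
from h import *
go(-.0996,-.075,.013,0)"
```

```text
t 13.9 jig tcp [-0.1015 -0.0812  0.0017] z 0.0153 F [-4.9 -0.5  2.8] shift [ 0.0032 -0.0103  0.0038] turn 0.0008 tilt 0.0026
```

step_arm:
  targets:
    - [0.001,0,0,0,0,0]
    - [0.002,0,0,0,0,0]
    - [0.003,0,0,0,0,0]
    - [0.004,0,0,0,0,0]
    - [0.005,0,0,0,0,0]

```text
clock: 14.32
tcp_pos: [0.5573, -0.0128, 0.015]
eef_rot: [0.0, 1.0, 0.02, -0.002]
contact_force: [-7.7, -1.4, 6.1]
opening: 0.451
grasp_force: 4.1
```

```bash
python3 -c "
from h import *
go(-.0996,-.075,.013,0)"
```

```text
t 14.32 jig tcp [-0.0996 -0.0812  0.002 ] z 0.015 F [-7.7 -1.4  6.1] shift [-0.     -0.0104  0.0033] turn 0.001 tilt 0.0044
```

step_arm:
  targets:
    - [0.001,0,0,0,0,0]
    - [0.002,0,0,0,0,0]
    - [0.003,0,0,0,0,0]
    - [0.004,0,0,0,0,0]
    - [0.004,0,0,0,0,0]

```text
clock: 14.73
tcp_pos: [0.5573, -0.0128, 0.0146]
eef_rot: [-0.0, 1.0, 0.02, -0.005]
contact_force: [-12.4, -1.5, 10.6]
opening: 0.446
grasp_force: 6.5
```

step_arm:
  targets:
    - [-0.01,0,0,0,0,0]
    - [-0.05,0,0,0,0,0]
    - [-0.1,0,-0.02,0,0,0]
    - [-0.11,0.05,-0.08,0,0,0]
    - [-0.11,0.11,-0.12,0,0,0]

```text
clock: 15.15
tcp_pos: [0.4949, -0.0739, 0.0826]
eef_rot: [-0.001, 1.0, 0.022, -0.002]
contact_force: [1.6, -1.1, -0.0]
opening: 0.45
grasp_force: 0.0
```

step_arm:
  targets:
    - [0,0.06,-0.03,0,0,0]
    - [0,0.12,-0.06,0,0,0]
    - [0,0.18,-0.09,0,0,0]
    - [0,0.24,-0.12,0,0,0]
    - [0,0.3,-0.15,0,0,0]

```text
clock: 15.57
tcp_pos: [0.5061, -0.2574, 0.175]
eef_rot: [0.001, 1.0, 0.02, 0.001]
contact_force: [1.0, 0.1, -0.2]
opening: 0.45
grasp_force: 0.0
```

```bash
python3 -c "
from h import *
go(-.0996,-.075,.013,0)
look([-.046,-.066,0],'pics/a5.png')
cs=[eyes.read_camera(n) for n in ('scene','top')]
P=place(np.array([[-.045,-.15,.02]]),J)[0]
for u in ((0,1),(1,)): print(fit([cs[i] for i in u],[jigmask(cs[i],P) for i in u],JIG,J)[0])
"
```

```text
t 15.57 jig tcp [-0.16   -0.3236  0.0018] z 0.175 F [ 1.   0.1 -0.2] shift [ 0.1006 -0.4146  0.2697] turn 0.0009 tilt 0.003
(0, 1) mirror in jig [-0.0453 -0.0633 -0.0159] 0.32
(1,) mirror in jig [-0.045  -0.0642 -0.0227] 0.26
[0.65458952 0.0729614  0.03491095]
[0.65570706 0.0721083  0.0320016 ]
```

View pics/a5.png

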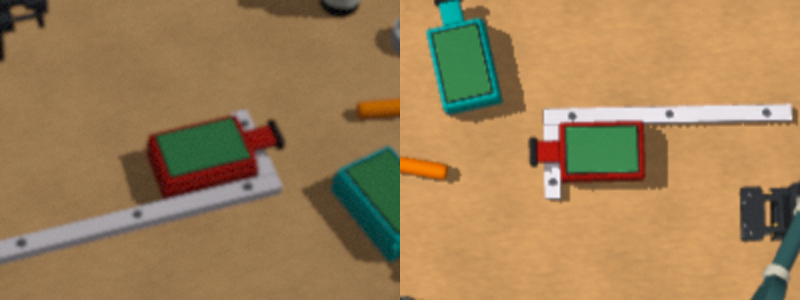

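The mirror reads (-45, -64) mm and about -0.02 rad. Both pictures show it flush with the rail and the stop, with its arm over the stop at (540,152) in the right half. The gripper is clear, so I'm handing in.

```bash
python3 -c "
from h import *
print(arm.hand_in())"
```

```text
the job is handed in; nothing more can be done
None
```

The red mirror was pushed against the long rail and the end stop, with its arm over the stop, the gripper clear, and the job handed in at about 16 s; the last camera fit put it at (-45, -64) mm and about -0.02 rad from parallel, but the hand-in returned no verdict.

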